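# Find the full carton by its weight and load the feed magazine

## Robot

A 6-joint arm with a two-finger parallel gripper is mounted at the origin on the work surface. World frame = base frame: x ahead of the robot, y to its left, z up, the work surface at z = 0. Lengths are in m, angles in rad, forces in N, time in s.
With the tool pointing down it reaches from about 0.35 to 0.975 m from the base axis. Payload 7.1 kg.
Tool frame: the origin (TCP) lies between the finger pads; the fingertips stand 8 mm ahead of it and the grasp point (between the pads) lies 11 mm behind it; z points along the fingers, y is the line along which they close (so a half turn about z gives the same grasp; the last joint's range is limited). The gripper opens to 88 mm and grips with 3 to 60 N. Pads are 20 mm wide; open, the fingers measure 115 mm over their backs; the gripper's body (75 mm by 178 mm) begins 61 mm behind the grasp point.
Start: joints at [1.277, 0.423, 1.63, -0, 1.089, -0.019], TCP at [0.17, 0.602, 0.201] pointing down, gripper open.
Joint ranges: [-3, 3], [-0.9, 2.11], [0.09, 2.58], [-1.31, 4.45], [0.11, 2.69], [-2.54, 2.54]. Speed limits (rad/s): [2.39, 2.39, 3.01, 3.14, 3.14, 3.14].

## Interface

Orientations are given as a unit quaternion [x, y, z, w].
In Python, from workcell import ctrl gives the robot as it stands.
- The arm moves only by the tool play_rows, never from a script. Its arguments are lists of equal length, an entry for each row: "travel": the shift along the tool's x, y, z in mm, a list of three; "delta_rot": the turn, a rotation vector about the tool's x, y, z in rad, a list of three; "jaw": the finger opening in mm, from 0 to 87.8. In form: {"travel": [[x, y, z], ...], "delta_rot": [[ax, ay, az], ...], "jaw": [jaw, ...]}. A call has 1 to 12 rows; each row shifts and turns the commanded pose from where the row before left it, along the tool's axes as they then stand; what a row does not reach is not made up. A row lasts 1/10 s, in which the tool goes at most 50 mm and 8.59 degrees, less where a joint would pass 70% of its speed; a pose out of reach is approached as far as the arm can. A call is refused whole if a number of a shift passes 50 or a number of a turn 0.15, either way. A call with a gripper value outside its range is refused whole. The fingers move at their own pace and stop on an object; "grip_force" is the grip in N (left out, the last holds). Time passes only in rows, so rows that do not move let the fingers close. It gives the time, the measured TCP pose, the force, the opening and the grip force at its end, in the units of the state.
- ctrl.get_obs(): the state, without advancing time (a new reading comes with each control period).
- ctrl.capture(name): name is "scene" or "top" or "wrist"; returns a dict with "image" (384x512x3 uint8, red, green, blue), "z_map" (384x512 float32, m along the optical axis (not along the pixel's ray), 0 where there is no reading), "vertical_fov" (degrees; the focal length in pixels is half the picture's height over the tangent of half this angle, whatever the lens; pixels are square), "cx", "cy" (the principal point, pixels), "origin" and "attitude" of the camera in the world. Camera axes: x right, y down, z forward; pixel columns grow to the right and rows downward; lengths in m; the calibration is good to about 2 mm. A picture is of the moment at which its call begins.
- ctrl.hand_in(): hands the job in; it is judged then, once.
The state is a dict: "time_s": time; "q": joint angles; "qvel": joint speeds; "joint_efforts": joint torques, N m; "tool_pos": TCP position; "tool_rot": TCP orientation; "ft_force": force on the tool from outside, world axes, zero at the start; "wrist_torque": the same for the moment, N m; "width": finger opening in m; "grip_force": force on a finger pad.
Only numpy, scipy, OpenCV 4.12 (cv2) and the standard library are available. Lean on these libraries where they do the work, as an engineer would, in place of code of your own. Each camera call takes 0.05 s, during which the arm holds its last target. There are 200 camera calls.

## Task

Three cartons that look the same are on the pharmacy counter: one is full, one part-used and one empty; heft them to find out which is which. Lay the full one flat in the open end of the metal magazine lane and push it gently under the hood until it is home against the hidden end stop, lay the empty one flat in the grey tray, and leave the part-used one lying where it was on the counter. Do not disturb anything else.

Things in the scene. Friction and masses are not known exactly. Their poses are not given: they have to be found in the camera images.
- carton_a: one of three identical closed white card cartons, 120 long (x) x 58 wide (y) x 55 high; origin: centre of underside. In all, the full one weighs about 0.67 kg, the part-used one 0.37, the empty one 0.10 (each within 10 %); which is which changes and only weight tells. Content sits in the middle. Starts flat on the counter, its x roughly along the world's x
- carton_b: one of three identical closed white card cartons, 120 long (x) x 58 wide (y) x 55 high; origin: centre of underside. In all, the full one weighs about 0.67 kg, the part-used one 0.37, the empty one 0.10 (each within 10 %); which is which changes and only weight tells. Content sits in the middle. Starts flat on the counter, its x roughly along the world's x
- carton_c: one of three identical closed white card cartons, 120 long (x) x 58 wide (y) x 55 high; origin: centre of underside. In all, the full one weighs about 0.67 kg, the part-used one 0.37, the empty one 0.10 (each within 10 %); which is which changes and only weight tells. Content sits in the middle. Starts flat on the counter, its x roughly along the world's x
- magazine: fixed feed magazine: a straight metal lane 330 long, 84 wide. Origin on the counter under its centre line, +x along the lane towards the hood, z up. Lane floor: top at z = 12, from x = -130 to 200, 68 wide between the sides. From x = -130 to 30 it is open above and at its -x end, with side rails reaching only z = 22; a closed hood follows
- hood_mouth (a point): where the hood of the magazine begins: on the lane's centre line and floor (magazine x = 30, z = 12), axes as the magazine. The steel hood runs 170 on from here in +x; inside it is 68 wide and 65 high above the lane floor, its roof's top 71 above the lane floor; closed at its far end
- end_plate (a joint): sprung plate of the end stop, out of sight under the hood: 0 m free, 0.004 m fully in, against a rigid stop; spring under 0.5 N, a carton left there keeps it in. The stop's place changes: a carton's front meets it 45 to 95 inside the hood mouth, so a carton that is home still sticks out 20 to 75. A carton slides on the lane with 0.5 to 5 N
- tray: fixed grey open tray for empties, 210 (its x) x 180 (its y) outside, walls 5 thick and 36 high, floor 5 thick; origin at the centre of its underside, z up
- amber_bottle: bystander: amber glass bottle, 66 across, 150 high, standing; origin at the centre of its underside
- pill_jar: bystander: white jar, 56 across, 80 high, standing; origin at the centre of its underside
- dropper_bottle: bystander: small amber bottle, 34 across, 70 high, standing; origin at the centre of its underside
- small_jar: bystander: small white jar, 40 across, 60 high, standing; origin at the centre of its underside
- mortar: bystander: white ceramic bowl (mortar), 100 across, 60 high; origin at the centre of its underside
- label_roll: bystander: roll of paper labels lying flat, 80 across, 30 high; origin at the centre of its underside
- spatula: bystander: steel spatula lying flat, 170 long; origin under its middle
Things that resemble listed ones, but are neither listed nor needed, are in the scene too. What is shaped like the carton_b but purple or yellow is not meant.

How it is judged:
By the outcome, as a careful person would: the job done as asked, in the order asked, and still so for the second after the job is handed in, with the robot touching nothing.
It also fails if it takes over 72 s, if anything falls off the work surface, if the arm or the gripper's body presses on something with over 40 N, if the wrist force passes 120 N, or if a joint passes its speed limit or range.

## Working session

There is one attempt and no reset: what is moved stays moved. The work goes in short steps, Python scripts to look and compute and a tool call to move; the robot and the scene stay as the last step left them, time stands still between calls to the robot, and variables do not carry over. Pictures are saved under pics/ and viewed, at most 10 in all, crops included, and the job is handed in when it is done.

Besides the shell and the picture viewer there is one more tool, called after "Emit:" as name(argument=value, ...) on one line, values as JSON. play_rows: Moves the arm, as the interface text tells. Its arguments: {"type":"object","properties":{"travel":{"type":"array"},"delta_rot":{"type":"array"},"jaw":{"type":"array"},"grip_force":{"type":"number"}},"required":["travel","delta_rot","jaw"]}

```bash
mkdir -p pics; ls
cat > h.py <<'E'
import numpy as np, cv2
from scipy.spatial.transform import Rotation as R
from workcell import ctrl
def cap(n):
    c=ctrl.capture(n); h,w=c["z_map"].shape
    f=h/2/np.tan(np.radians(c["vertical_fov"])/2)
    a=np.array(c["attitude"]); M=R.from_quat(a).as_matrix() if a.size==4 else a.reshape(3,3)
    v,u=np.mgrid[:h,:w]; z=c["z_map"]
    P=np.stack([(u-c["cx"])/f*z,(v-c["cy"])/f*z,z],-1)@M.T+np.array(c["origin"])
    P[z==0]=np.nan
    c["P"]=P; return c
def save(n,img): cv2.imwrite("pics/"+n,cv2.cvtColor(img,cv2.COLOR_RGB2BGR))
E
python3 - <<'E'
from h import *
import pickle
o=ctrl.get_obs(); print(o)
for n in("top","scene"):
    c=cap(n); print(n,c["origin"],c["attitude"],c["vertical_fov"],c["cx"],c["cy"]); save(n+"0.png",cv2.resize(c["image"],(800,600)));pickle.dump(c,open(n+".pkl","wb"))
E
```

```text
pics
{'time_s': 0.0, 'q': array([ 1.27706571e+00,  4.23832481e-01,  1.63068993e+00, -2.01368506e-05,
        1.08862828e+00, -1.89685929e-02]), 'qvel': array([ 0.00080354,  0.00012104,  0.00081692,  0.00041873, -0.00031019,
        0.00112672]), 'joint_efforts': array([ 2.32723563e-03, -5.44649756e+01, -2.73669899e+01,  6.44992408e-02,
        2.29331141e-02, -1.07531353e-04]), 'tool_pos': array([0.16936138, 0.6009904 , 0.19980699]), 'tool_rot': array([ 1.36944603e-01,  9.90578401e-01, -7.70903322e-04, -1.12495250e-04]), 'ft_force': array([0.08393   , 0.5733196 , 0.78666482]), 'wrist_torque': array([-0.02420864,  0.00243487, -0.00792428]), 'grip_force': 0.0, 'width': 0.08796722570855543}
top [ 0.24956944 -0.01588295  1.30471706] [ 0.73965603 -0.66440906  0.07224144 -0.07906152] 53.32403345205074 255.45910609408253 192.48714185534396
scene [1.28187644 0.37645071 0.61223083] [ 0.45119139  0.75501753 -0.4042422  -0.25092448] 56.14894861517703 260.1552717285695 191.7729292301869
```

View pics/top0.png

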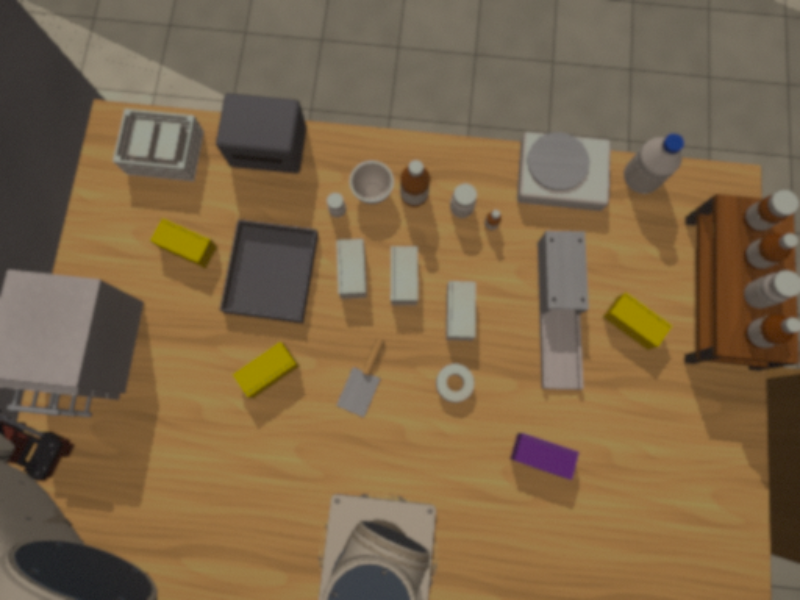

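View pics/scene0.png

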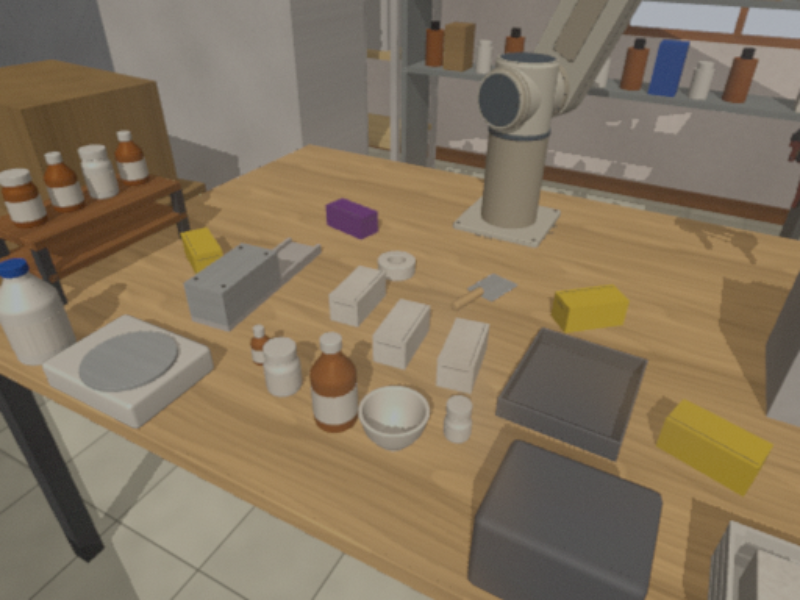

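The top view at 800x600 shows the cartons at (351,268), (404,274) and (461,310). The magazine is at (563,310), with its hood pointing up in the image, and the tray is at (270,272). Next I'll measure them from the z map.

Run:
```python
from h import *
import pickle
c=pickle.load(open("top.pkl","rb")); P=c["P"]; Z=P[...,2]; s=512/800
def comp(name,px,lo,hi):
    m=((Z>lo)&(Z<hi)).astype(np.uint8)
    n,l,st,_=cv2.connectedComponentsWithStats(m,connectivity=4)
    u,v=int(px[0]*s),int(px[1]*s); k=l[v,u]
    if k==0: print(name,"none",P[v,u]);return
    q=P[l==k]; r=cv2.minAreaRect((q[:,:2]*1000).astype(np.float32))
    print(name,"c",np.round(r[0],1),"size",np.round(r[1],1),"ang",round(r[2],2),"z",np.round(np.median(q[:,2]),4),len(q))
for n,p in dict(L=(351,268),M=(404,274),R=(461,308)).items(): comp(n,p,.045,.064)
comp("hood",(565,270),.075,.095); comp("lane",(562,350),.006,.03); comp("tray",(227,272),.025,.045); comp("trayfl",(270,272),.001,.02)
for n,p in dict(mortar=(371,172),bottle=(416,168),pill=(464,192),drop=(494,215),sj=(336,200),roll=(440,383),handle=(375,358),blade=(358,392),purple=(545,458),yel=(640,320)).items(): print(n,np.round(P[int(p[1]*s),int(p[0]*s)],3))
```

```text
L c [587.  124.6] size [120.9  58. ] ang 9.16 z 0.056 600
M c [582.8   8.8] size [119.2  54.6] ang 6.26 z 0.056 586
R c [ 518.6 -121.1] size [120.6  56.6] ang 4.64 z 0.0559 614
hood c [ 620.6 -333.7] size [170.6  86.1] ang 4.67 z 0.0841 1298
lane c [ 540.5 -341.6] size [332.3  91.1] ang 5.84 z 0.0141 1384
tray c [566.5 306.1] size [181.9 212.1] ang 88.66 z 0.0353 458
trayfl c [568.8 309.2] size [166.8 198.9] ang 88.56 z 0.0062 2564
mortar [0.819 0.109 0.031]
bottle [0.786 0.005 0.15 ]
pill [ 0.774 -0.101  0.082]
drop [ 0.731 -0.174  0.074]
sj [0.731 0.174 0.061]
roll [ 0.358 -0.091  0.033]
handle [0.397 0.05  0.021]
blade [0.325 0.08  0.003]
purple [ 0.228 -0.314  0.059]
yel [ 0.536 -0.5    0.056]
```

```bash
cat > plan.py <<'E'
from h import *
import json, sys
def obs():
    o=ctrl.get_obs(); M=R.from_quat(o["tool_rot"]).as_matrix()
    yaw=np.degrees(np.arctan2(M[1,0],M[0,0]))%360
    print("t%.2f"%o["time_s"],"pos",np.round(o["tool_pos"]*1000,1),"yaw %.2f"%yaw,"tilt %.4f"%np.hypot(M[0,2],M[1,2]),"F",np.round(o["ft_force"],2),"w %.1f"%(o["width"]*1000),"q",np.round(o["q"],2))
    return o
def plan(wps):
    """wps: (x,y,z mm, yaw deg of tool x, max step mm)"""
    o=obs(); p=o["tool_pos"]*1000; M=R.from_quat(o["tool_rot"]).as_matrix()
    T,D=[],[]
    for x,y,z,yaw,st in wps:
        g=np.array([x,y,z]); y0=np.arctan2(M[1,0],M[0,0]); dy=(np.radians(yaw)-y0+np.pi)%(2*np.pi)-np.pi
        n=max(1,int(np.ceil(np.linalg.norm(g-p)/st-.05)),int(np.ceil(abs(dy)/.11-.05)))
        for i in range(n):
            t=np.round(M.T@((g-p)/(n-i)),0); p=p+M@t
            y0=np.arctan2(M[1,0],M[0,0]); d=(np.radians(yaw)-y0+np.pi)%(2*np.pi)-np.pi
            r=round(-d/(n-i),2); M=M@R.from_rotvec([0,0,r]).as_matrix()
            T.append(t.astype(int).tolist()); D.append([0,0,r])
    for i in range(0,len(T),12): print(len(T[i:i+12]),"T",json.dumps(T[i:i+12]).replace(" ",""),"\n  D",json.dumps(D[i:i+12]).replace(" ",""))
    print("end",np.round(p,1))
E
python3 -c "
from plan import *
plan([(587,125,130,189.2,45),(587,125,26,189.2,35)])"
```

```text
t0.10 pos [169.4 601.  199.9] yaw 164.25 tilt 0.0014 F [ 0.7  -0.91  0.99] w 87.9 q [ 1.28  0.42  1.63  0.    1.09 -0.02]
12 T [[-35,-23,5],[-35,-24,5],[-34,-25,5],[-33,-26,5],[-32,-27,5],[-32,-28,5],[-31,-29,4],[-30,-30,5],[-29,-31,4],[-28,-32,5],[-27,-32,4],[-26,-33,5]] 
  D [[0,0,-0.03],[0,0,-0.03],[0,0,-0.03],[0,0,-0.03],[0,0,-0.03],[0,0,-0.03],[0,0,-0.03],[0,0,-0.03],[0,0,-0.03],[0,0,-0.03],[0,0,-0.03],[0,0,-0.03]]
6 T [[-25,-34,4],[-24,-35,5],[-23,-35,4],[0,0,35],[0,0,35],[0,0,34]] 
  D [[0,0,-0.03],[0,0,-0.02],[0,0,-0.03],[0,0,0.0],[0,0,0.0],[0,0,0.0]]
end [586.8 124.8  26.3]
```

Emit:
play_rows(travel=[[-35, -23, 5], [-35, -24, 5], [-34, -25, 5], [-33, -26, 5], [-32, -27, 5], [-32, -28, 5], [-31, -29, 4], [-30, -30, 5], [-29, -31, 4], [-28, -32, 5], [-27, -32, 4], [-26, -33, 5]], delta_rot=[[0, 0, -0.03], [0, 0, -0.03], [0, 0, -0.03], [0, 0, -0.03], [0, 0, -0.03], [0, 0, -0.03], [0, 0, -0.03], [0, 0, -0.03], [0, 0, -0.03], [0, 0, -0.03], [0, 0, -0.03], [0, 0, -0.03]], jaw=[87.8, 87.8, 87.8, 87.8, 87.8, 87.8, 87.8, 87.8, 87.8, 87.8, 87.8, 87.8], grip_force=20)

```text
time_s: 1.3
tool_pos: [0.5047, 0.2193, 0.1433]
tool_rot: [-0.043, 0.999, -0.0, -0.0]
ft_force: [-0.1, 1.0, 0.8]
width: 0.0876
grip_force: 0.0
```

Emit:
play_rows(travel=[[-25, -34, 4], [-24, -35, 5], [-23, -35, 4], [0, 0, 0], [0, 0, 0], [0, 0, 0]], delta_rot=[[0, 0, -0.03], [0, 0, -0.02], [0, 0, -0.03], [0, 0, 0], [0, 0, 0], [0, 0, 0]], jaw=[87.8, 87.8, 87.8, 87.8, 87.8, 87.8])

```text
time_s: 1.9
tool_pos: [0.586, 0.1261, 0.1303]
tool_rot: [-0.083, 0.997, 0.0, -0.001]
ft_force: [0.7, 0.4, -0.4]
width: 0.088
grip_force: 0.0
```

```bash
python3 -c "
from plan import *
plan([(587,125,26,189.2,35)])
c=cap('wrist'); save('w1.png',c['image']); P=c['P']; Z=P[...,2]
m=((Z>.045)&(Z<.064)).astype(np.uint8)
n,l,st,_=cv2.connectedComponentsWithStats(m,connectivity=4)
for k in range(1,n):
    if st[k,4]>800:
        q=P[l==k]; print(st[k],cv2.minAreaRect((q[:,:2]*1000).astype(np.float32)))
"
```

```text
t1.90 pos [586.  126.1 130.3] yaw 189.48 tilt 0.0012 F [ 0.71  0.37 -0.41] w 88.0 q [ 0.19  0.47  1.74  0.    0.93 -1.54]
3 T [[0,0,35],[0,-1,35],[-1,0,34]] 
  D [[0,0,0.0],[0,0,0.0],[0,0,0.0]]
end [587.  125.3  26.3]
[   0    0   44  144 4775] ((516.6943359375, -108.74679565429688), (119.88170623779297, 34.808597564697266), 4.237360954284668)
[ 102  102   72  124 7593] ((583.357421875, 8.64593505859375), (120.46136474609375, 59.03169250488281), 5.984248638153076)
[ 226  128   62  116 6755] ((586.1648559570312, 125.19141387939453), (120.01313781738281, 58.153717041015625), 9.2037992477417)
[ 170  320   83   47 1317] ((787.3089599609375, 103.39582824707031), (79.4000015258789, 98.04855346679688), 9.682882308959961)
```

The wrist depth agrees with the top view to within 1 mm. Next: descend, grip, lift a little and heft.

Emit:
play_rows(travel=[[0, 0, 35], [0, -1, 35], [0, 0, 26], [0, 0, 8], [0, 0, 0], [0, 0, 0], [0, 0, 0], [0, 0, 0], [0, 0, 0], [0, 0, 0], [0, 0, -8], [0, 0, -12]], delta_rot=[[0, 0, 0], [0, 0, 0], [0, 0, 0], [0, 0, 0], [0, 0, 0], [0, 0, 0], [0, 0, 0], [0, 0, 0], [0, 0, 0], [0, 0, 0], [0, 0, 0], [0, 0, 0]], jaw=[87.8, 87.8, 87.8, 87.8, 50, 50, 50, 50, 50, 50, 50, 50], grip_force=20)

```text
time_s: 3.15
tool_pos: [0.5862, 0.1242, 0.0464]
tool_rot: [-0.082, 0.997, -0.0, -0.001]
ft_force: [-0.3, -0.4, -3.9]
width: 0.0573
grip_force: 20.0
```

Emit:
play_rows(travel=[[0, 0, 0], [0, 0, 0], [0, 0, 0], [0, 0, 0]], delta_rot=[[0, 0, 0], [0, 0, 0], [0, 0, 0], [0, 0, 0]], jaw=[50, 50, 50, 50])

```text
time_s: 3.55
tool_pos: [0.5868, 0.1244, 0.0462]
tool_rot: [-0.082, 0.997, -0.0, -0.0]
ft_force: [-0.1, -0.2, -4.3]
width: 0.0576
grip_force: 20.0
```

Emit:
play_rows(travel=[[0, 0, 0]], delta_rot=[[0, 0, 0]], jaw=[50])

```text
time_s: 3.65
tool_pos: [0.5869, 0.1244, 0.0462]
tool_rot: [-0.082, 0.997, -0.0, -0.0]
ft_force: [-0.6, 1.0, -3.8]
width: 0.0578
grip_force: 20.0
```

```bash
python3 -c "
from plan import *
obs(); o=ctrl.get_obs(); print(o['joint_efforts'],o['wrist_torque'])"
```

```text
t3.65 pos [586.9 124.4  46.2] yaw 189.46 tilt 0.0007 F [-0.57  1.01 -3.83] w 57.8 q [ 0.19  0.6   1.77  0.    0.78 -1.55]
[-6.02263623e-03 -5.89065993e+01 -2.07224894e+01 -9.52568895e-03
  8.37853784e-02  6.68457733e-05] [ 0.05463546 -0.05750681  0.02997522]
```

L reads about 4 N, so it is the part-used carton. I'll set it back down and go to M.

Emit:
play_rows(travel=[[0, 0, 10], [0, 0, 7], [0, 0, 3], [0, 0, 0], [0, 0, 0], [0, 0, 0], [0, 0, 0], [0, 0, -10], [0, 0, -30], [0, 0, -40]], delta_rot=[[0, 0, 0], [0, 0, 0], [0, 0, 0], [0, 0, 0], [0, 0, 0], [0, 0, 0], [0, 0, 0], [0, 0, 0], [0, 0, 0], [0, 0, 0]], jaw=[50, 50, 50, 50, 87.8, 87.8, 87.8, 87.8, 87.8, 87.8])

```text
time_s: 4.65
tool_pos: [0.5858, 0.1242, 0.1062]
tool_rot: [-0.083, 0.997, -0.0, -0.002]
ft_force: [0.2, -0.0, -0.6]
width: 0.0877
grip_force: 0.0
```

```bash
python3 -c "
from plan import *
plan([(583,9,106,186.1,45),(583,9,26,186.1,35)])"
```

```text
t4.65 pos [585.8 124.2 106.2] yaw 189.47 tilt 0.0039 F [ 0.19 -0.04 -0.6 ] w 87.7 q [ 0.19  0.51  1.75  0.    0.89 -1.55]
6 T [[7,-38,0],[7,-38,0],[5,-38,0],[0,0,27],[0,0,27],[0,0,26]] 
  D [[0,0,0.02],[0,0,0.02],[0,0,0.02],[0,0,-0.0],[0,0,-0.0],[0,0,-0.0]]
end [583.2   8.6  26.3]
```

Emit:
play_rows(travel=[[7, -38, 0], [7, -38, 0], [5, -38, 0], [0, 0, 10], [0, 0, 27], [0, 0, 30], [0, 0, 13], [0, 0, 0], [0, 0, 0], [0, 0, 0], [0, 0, 0], [0, 0, 0]], delta_rot=[[0, 0, 0.02], [0, 0, 0.02], [0, 0, 0.02], [0, 0, 0], [0, 0, 0], [0, 0, 0], [0, 0, 0], [0, 0, 0], [0, 0, 0], [0, 0, 0], [0, 0, 0], [0, 0, 0]], jaw=[87.8, 87.8, 87.8, 87.8, 87.8, 87.8, 87.8, 50, 50, 50, 50, 50])

```text
time_s: 5.85
tool_pos: [0.5859, 0.009, 0.0278]
tool_rot: [-0.053, 0.999, -0.0, 0.001]
ft_force: [0.9, -0.2, 4.3]
width: 0.0579
grip_force: 20.0
```

Emit:
play_rows(travel=[[0, 0, 0], [0, 0, -8], [0, 0, -12], [0, 0, 0], [0, 0, 0], [0, 0, 0], [0, 0, 0]], delta_rot=[[0, 0, 0], [0, 0, 0], [0, 0, 0], [0, 0, 0], [0, 0, 0], [0, 0, 0], [0, 0, 0]], jaw=[50, 50, 50, 50, 50, 50, 50])

```text
time_s: 6.55
tool_pos: [0.5844, 0.009, 0.0461]
tool_rot: [-0.053, 0.999, 0.0, -0.0]
ft_force: [0.1, 0.6, -5.7]
width: 0.0573
grip_force: 20.0
```

Emit:
play_rows(travel=[[0, 0, 0]], delta_rot=[[0, 0, 0]], jaw=[50])

```text
time_s: 6.65
tool_pos: [0.5846, 0.0089, 0.0462]
tool_rot: [-0.053, 0.999, 0.0, -0.0]
ft_force: [0.1, 0.4, -7.2]
width: 0.0576
grip_force: 20.0
```

```bash
python3 -c "
from plan import *
print('tray?');plan([(567,307,150,178.7,45),(567,307,45,178.7,35)])
print('mag?');plan([(466,-346,150,184.7,45),(466,-346,45,184.7,35)])"
```

```text
tray?
t6.65 pos [584.6   8.9  46.2] yaw 186.02 tilt 0.0007 F [ 0.05  0.41 -7.16] w 57.6 q [-0.01  0.58  1.81  0.    0.76 -1.68]
10 T [[-2,43,-15],[-1,43,-15],[0,43,-15],[1,42,-15],[1,42,-15],[2,43,-14],[3,42,-15],[0,0,35],[0,0,35],[0,0,35]] 
  D [[0,0,0.02],[0,0,0.02],[0,0,0.02],[0,0,0.02],[0,0,0.02],[0,0,0.01],[0,0,0.02],[0,0,-0.0],[0,0,-0.0],[0,0,-0.0]]
end [566.7 306.6  45.2]
mag?
t6.65 pos [584.6   8.9  46.2] yaw 186.02 tilt 0.0007 F [ 0.05  0.41 -7.16] w 57.6 q [-0.01  0.58  1.81  0.    0.76 -1.68]
12 T [[17,-38,-12],[17,-38,-11],[17,-38,-12],[17,-38,-11],[17,-38,-12],[18,-38,-11],[17,-38,-12],[17,-38,-11],[17,-37,-12],[0,0,35],[0,0,35],[0,0,35]] 
  D [[0,0,0.0],[0,0,0.0],[0,0,0.0],[0,0,0.0],[0,0,0.0],[0,0,0.01],[0,0,0.0],[0,0,0.01],[0,0,0.0],[0,0,0.0],[0,0,0.0],[0,0,0.0]]
end [ 465.7 -345.8   45.3]
```

M reads about 6.5–7 N, so it is the full one and R must be the empty. I'll lift M and move it over the lane.

Emit:
play_rows(travel=[[0, 0, -20], [0, 0, -40], [5, -11, -40], [17, -38, -4], [17, -38, 0], [17, -38, 0], [17, -38, 0], [17, -38, 0], [17, -38, 0], [17, -38, 0], [17, -38, 0], [13, -29, 0]], delta_rot=[[0, 0, 0], [0, 0, 0], [0, 0, 0], [0, 0, 0], [0, 0, 0], [0, 0, 0], [0, 0, 0], [0, 0, 0.01], [0, 0, 0], [0, 0, 0.01], [0, 0, 0], [0, 0, 0]], jaw=[50, 50, 50, 50, 50, 50, 50, 50, 50, 50, 50, 50], grip_force=25)

```text
time_s: 7.85
tool_pos: [0.4645, -0.3507, 0.1504]
tool_rot: [-0.042, 0.999, -0.0, -0.0]
ft_force: [0.1, -0.0, -6.3]
width: 0.0577
grip_force: 25.0
```

Emit:
play_rows(travel=[[0, 0, 0], [0, 0, 0]], delta_rot=[[0, 0, 0], [0, 0, 0]], jaw=[50, 50])

```text
time_s: 8.05
tool_pos: [0.465, -0.3489, 0.1502]
tool_rot: [-0.042, 0.999, 0.0, -0.0]
ft_force: [0.7, 1.0, -6.7]
width: 0.0571
grip_force: 25.0
```

```bash
python3 -c "
from plan import *
c=cap('wrist'); save('w2.png',c['image']); P=c['P']; Z=P[...,2]
for lo,hi in((.075,.095),(.045,.064),(.018,.028),(.008,.016)):
  m=((Z>lo)&(Z<hi)).astype(np.uint8)
  n,l,st,_=cv2.connectedComponentsWithStats(m,connectivity=4)
  for k in range(1,n):
    if st[k,4]>300:
        q=P[l==k]; print(lo,st[k],cv2.minAreaRect((q[:,:2]*1000).astype(np.float32)),np.median(q[:,2]))
plan([(465.3,-346.3,60,184.7,35)])
"
```

```text
0.075 [ 223  320   74   34 2453] ((640.8466796875, -331.92987060546875), (51.321346282958984, 83.93184661865234), 4.8404083251953125) 0.08301425667438561
0.045 [  0 157  19 107 840] ((519.6971435546875, -619.8506469726562), (120.32987976074219, 4.821274280548096), 0.7239834070205688) 0.05681175683713069
0.045 [  55  181  121   83 5201] ((536.1044311523438, -504.5936279296875), (120.243408203125, 60.296348571777344), 58.082603454589844) 0.05469811168347022
0.045 [ 416  191   74   98 4782] ((517.608154296875, -122.07372283935547), (121.23814392089844, 60.26527786254883), 4.756831645965576) 0.05506329068534113
0.018 [431  65  36  73 392] ((365.02764892578125, -151.0526123046875), (74.69091796875, 26.454002380371094), 5.492619514465332) 0.023167287997919978
0.018 [ 93 175  90  58 434] ((511.514404296875, -489.1682434082031), (119.62895202636719, 2.3270015716552734), 57.91144561767578) 0.02308411536423452
0.018 [403 184  66  80 483] ((501.15673828125, -146.0031280517578), (50.789180755615234, 122.17298126220703), 66.06664276123047) 0.022977471705244223
0.008 [ 228   97   62   34 2053] ((394.2901306152344, -353.28753662109375), (36.47500991821289, 68.34526062011719), 4.773909091949463) 0.011854982739501307
0.008 [ 99 173  86  56 328] ((511.6167907714844, -489.03851318359375), (119.43470764160156, 2.214862823486328), 57.986595153808594) 0.012084163411657939
0.008 [398 182  64  82 373] ((505.435791015625, -146.10092163085938), (51.57217025756836, 128.80360412597656), 67.7248306274414) 0.011867164257242824
t8.10 pos [ 465.3 -348.1  150.2] yaw 184.84 tilt 0.0013 F [-0.25 -0.22 -6.52] w 57.7 q [-0.66  0.42  1.77  0.    0.95 -2.32]
3 T [[0,1,30],[0,0,30],[0,1,30]] 
  D [[0,0,0.0],[0,0,0.0],[0,0,0.0]]
end [ 465.1 -346.    60.2]
```

View pics/w2.png

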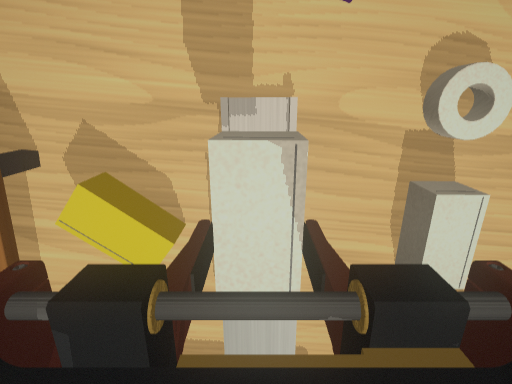

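The view shows the carton centred over the lane, with the lane mouth at about (258,115). The wrist fit puts the lane line at y≈-347 at x=465, with a yaw of 4.8°. I'll lower and release.

Emit:
play_rows(travel=[[0, 1, 20], [0, 0, 35], [0, 0, 30], [0, 0, 15], [0, 0, 6], [0, 0, 4], [0, 0, 2], [0, 0, 0], [0, 0, 0]], delta_rot=[[0, 0, 0], [0, 0, 0], [0, 0, 0], [0, 0, 0], [0, 0, 0], [0, 0, 0], [0, 0, 0], [0, 0, 0], [0, 0, 0]], jaw=[50, 50, 50, 50, 50, 50, 50, 50, 50])

```text
time_s: 9.0
tool_pos: [0.4661, -0.3467, 0.0411]
tool_rot: [-0.043, 0.999, 0.0, 0.0]
ft_force: [-3.5, 7.8, 7.2]
width: 0.0576
grip_force: 25.0
```

```bash
python3 -c "
from plan import *
plan([(465.3,-347,39,184.8,35)])
"
```

```text
t9.00 pos [ 466.1 -346.7   41.1] yaw 184.90 tilt 0.0009 F [-3.53  7.77  7.16] w 57.6 q [-0.66  0.58  1.82  0.    0.74 -2.32]
1 T [[1,0,2]] 
  D [[0,0,0.0]]
end [ 465.1 -346.8   39.1]
```

```bash
python3 -c "
from plan import *
a=cap('wrist');
b=cap('top'); s=cap('scene')
P=a['P'];Z=P[...,2]
for n,c,box in(('w',a,(60,60,360,330)),('t',b,(320,130,400,260)),('s',s,(90,120,260,240))):
    i=c['image'];x0,y0,x1,y1=box
    cr=cv2.resize(i[y0:y1,x0:x1],(390,390)); 
    globals()[n]=cr
save('c3.png',np.hstack([w,s]))
P=b['P'];Z=P[...,2];m=((Z>.060)&(Z<.076)).astype(np.uint8)
n,l,st,_=cv2.connectedComponentsWithStats(m,connectivity=4)
for k in range(1,n):
    if st[k,4]>60: q=P[l==k]; print(st[k],cv2.minAreaRect((q[:,:2]*1000).astype(np.float32)),np.median(q[:,2]))
obs()
"
```

```text
[ 72  70  53  40 435] ((830.6649169921875, 600.0667724609375), (165.04054260253906, 135.51345825195312), 89.72230529785156) 0.0690267565507039
[ 82  76  18  26 322] ((829.4898071289062, 628.6727905273438), (92.1156005859375, 46.57826614379883), 1.2276500463485718) 0.06679382295774028
[ 99  78  18  25 322] ((829.9052734375, 568.559326171875), (47.49729919433594, 92.40373229980469), 88.12462615966797) 0.06642981072310183
[405  99  22  19  64] ((867.1893920898438, -504.06427001953125), (88.47560119628906, 36.91546630859375), 56.69124221801758) 0.06853559197780046
[446 131  10 100 847] ((630.4268798828125, -632.4742431640625), (31.24842071533203, 339.2527770996094), 89.960693359375) 0.0705576362290865
[347 149   5  50  61] ((616.6940307617188, -292.5539245605469), (168.95220947265625, 7.043923377990723), 6.815230369567871) 0.06861760004855433
[ 70 189  15  62 145] ((367.78955078125, 579.6776733398438), (202.12069702148438, 5.734288692474365), 0.22584612667560577) 0.06861660141586023
[456 229  37   6 117] ((466.0990905761719, -704.0007934570312), (10.946922302246094, 115.1675796508789), 0.047975316643714905) 0.0700943979366393
t9.15 pos [ 466.1 -346.7   41.1] yaw 184.90 tilt 0.0009 F [-4.9   6.82  7.41] w 57.4 q [-0.66  0.58  1.82  0.    0.74 -2.32]
```

View pics/c3.png

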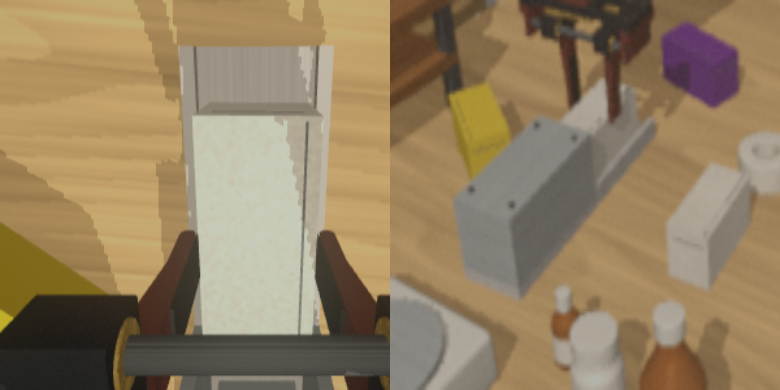

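The carton sits between the rails in the view. I'll ease the downward press, release, rise and look.

Emit:
play_rows(travel=[[0, 0, -2], [0, 0, 0], [0, 0, 0], [0, 0, 0], [0, 0, 0], [0, 0, -15], [0, 0, -35], [20, 0, -35], [30, 0, -5], [30, 0, 0], [30, 0, 0], [0, 0, 0]], delta_rot=[[0, 0, 0], [0, 0, 0], [0, 0, 0], [0, 0, 0], [0, 0, 0], [0, 0, 0], [0, 0, 0], [0, 0, 0], [0, 0, 0], [0, 0, 0], [0, 0, 0], [0, 0, 0]], jaw=[50, 50, 87.8, 87.8, 87.8, 87.8, 87.8, 60, 0, 0, 0, 0])

```text
time_s: 10.35
tool_pos: [0.3532, -0.3567, 0.1316]
tool_rot: [-0.042, 0.999, 0.0, -0.0]
ft_force: [0.1, 0.3, -0.3]
width: 0.0517
grip_force: 0.0
```

```bash
python3 -c "
from plan import *
c=cap('wrist'); save('w4.png',c['image']); P=c['P']; Z=P[...,2]
for lo,hi in((.060,.074),(.008,.016)):
  m=((Z>lo)&(Z<hi)).astype(np.uint8)
  n,l,st,_=cv2.connectedComponentsWithStats(m,connectivity=4)
  for k in range(1,n):
    if st[k,4]>300:
        q=P[l==k]; 
        if abs(q[:,1].mean()*1000+350)>60: continue
        print(lo,st[k],cv2.minAreaRect((q[:,:2]*1000).astype(np.float32)),np.median(q[:,2]))
        A=np.c_[q[:,:2],np.ones(len(q))]; print('slopes',np.linalg.lstsq(A,q[:,2],rcond=None)[0])
obs()
"
```

```text
0.06 [ 229  238   57   53 2905] ((433.7775573730469, -350.02520751953125), (60.7719612121582, 57.98679733276367), 4.738039493560791) 0.06691764229873945
slopes [0.01869083 0.00309069 0.05977731]
0.06 [232 320  52  15 764] ((512.7909545898438, -343.2584533691406), (21.899818420410156, 58.075931549072266), 4.878417491912842) 0.06701636249084435
slopes [-0.00764022  0.00093716  0.07124868]
0.008 [ 222  196   72   41 1537] ((400.5348815917969, -352.9665832519531), (51.2344856262207, 83.7879867553711), 4.556355953216553) 0.011893373281538167
slopes [0.02202488 0.00353442 0.00457148]
0.008 [234 335  49  16 323] ((592.943603515625, -336.0525817871094), (28.549297332763672, 68.14300537109375), 4.406041622161865) 0.012131747855787745
slopes [-0.01070932  0.0029156   0.01970716]
t10.40 pos [ 355.  -357.3  131.7] yaw 184.76 tilt 0.0010 F [ 0.18 -0.21 -0.21] w 47.1 q [-0.81  0.35  1.95 -0.    0.85 -2.47]
```

View pics/w4.png

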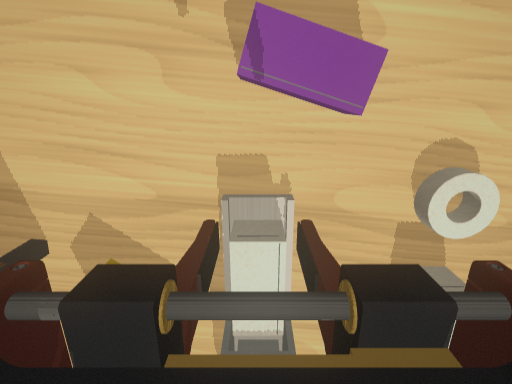

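The carton lies flat in the lane: top at z=67, rear edge at (403.5,-352.5). I'll go behind it with closed fingers.

```bash
python3 -c "
from plan import *
plan([(368,-355.6,131,184.8,40),(368,-355.6,35,184.8,35),(433,-350.1,35,184.8,6)])"
```

```text
t10.40 pos [ 355.  -357.3  131.7] yaw 184.76 tilt 0.0010 F [ 0.18 -0.21 -0.21] w 47.1 q [-0.81  0.35  1.95 -0.    0.85 -2.47]
12 T [[-13,1,1],[0,0,32],[0,0,32],[0,0,32],[-6,0,0],[-6,0,0],[-6,0,0],[-6,0,0],[-6,0,0],[-6,0,0],[-6,0,0],[-6,0,0]] 
  D [[0,0,-0.0],[0,0,-0.0],[0,0,-0.0],[0,0,-0.0],[0,0,-0.0],[0,0,-0.0],[0,0,-0.0],[0,0,-0.0],[0,0,-0.0],[0,0,-0.0],[0,0,-0.0],[0,0,-0.0]]
3 T [[-6,0,0],[-6,0,0],[-5,0,0]] 
  D [[0,0,-0.0],[0,0,-0.0],[0,0,-0.0]]
end [ 432.7 -349.9   34.8]
```

Emit:
play_rows(travel=[[-13, 1, 1], [0, 0, 0], [0, 0, 20], [0, 0, 36], [0, 0, 30], [0, 0, 10], [0, 0, 0], [-4, 0, 0], [-4, 0, 0], [-4, 0, 0], [-3, 0, 0], [-3, 0, 0]], delta_rot=[[0, 0, 0], [0, 0, 0], [0, 0, 0], [0, 0, 0], [0, 0, 0], [0, 0, 0], [0, 0, 0], [0, 0, 0], [0, 0, 0], [0, 0, 0], [0, 0, 0], [0, 0, 0]], jaw=[0, 0, 0, 0, 0, 0, 0, 0, 0, 0, 0, 0])

```text
time_s: 11.6
tool_pos: [0.3874, -0.3536, 0.0342]
tool_rot: [-0.043, 0.999, -0.0, 0.0]
ft_force: [-0.4, 0.8, -0.5]
width: 0.0004
grip_force: 0.0
```

Emit:
play_rows(travel=[[-3, 0, 0], [-4, 0, 0], [-4, 0, 0], [-4, 0, 0], [-4, 0, 0], [-4, 0, 0], [-4, 0, 0], [-4, 0, 0], [-4, 0, 0], [-4, 0, 0], [-4, 0, 0], [-4, 0, 0]], delta_rot=[[0, 0, 0], [0, 0, 0], [0, 0, 0], [0, 0, 0], [0, 0, 0], [0, 0, 0], [0, 0, 0], [0, 0, 0], [0, 0, 0], [0, 0, 0], [0, 0, 0], [0, 0, 0]], jaw=[0, 0, 0, 0, 0, 0, 0, 0, 0, 0, 0, 0])

```text
time_s: 12.8
tool_pos: [0.4314, -0.3487, 0.0336]
tool_rot: [-0.043, 0.999, 0.001, -0.002]
ft_force: [-10.4, -1.0, 8.9]
width: 0.0003
grip_force: 5.3
```

```bash
python3 -c "
from plan import *
obs()
c=cap('top'); P=c['P'];Z=P[...,2]; M=R.from_euler('z',4.8,degrees=True).as_matrix()
Q=(P-np.array([.5359,-.3406,0]))@M*1000+[30,0,0]
m=(abs(Q[...,1])<25)&(Z>.06)&(Z<.073)&(Q[...,0]<28)&(Q[...,0]>-110)
q=Q[m]; print('mag x range',np.percentile(q[:,0],[1,99]),len(q))
"
```

```text
t12.80 pos [ 431.4 -348.7   33.6] yaw 184.90 tilt 0.0048 F [-10.39  -0.98   8.93] w 0.3 q [-0.7   0.57  1.87 -0.    0.7  -2.35]
mag x range [-12.39438028  27.93458024] 140
```

```bash
python3 -c "
from plan import *
o=obs();print(o['wrist_torque'])
a=cap('wrist');s=cap('scene')
w=cv2.resize(a['image'][60:384,100:424],(390,390)); s=cv2.resize(s['image'][120:240,110:230],(390,390),interpolation=cv2.INTER_CUBIC)
save('c5.png',np.hstack([w,s]))
P=a['P']; M=R.from_euler('z',4.8,degrees=True).as_matrix()
Q=(P-np.array([.5359,-.3406,0]))@M*1000+[30,0,0]
for col in (240,258,275):
    print([tuple(int(t) for t in Q[v,col]) if np.isfinite(Q[v,col,0]) else None for v in range(60,384,12)])
"
```

```text
t12.85 pos [ 432.3 -348.8   33.6] yaw 184.90 tilt 0.0036 F [-6.91  0.19  5.78] w 0.1 q [-0.7   0.57  1.87 -0.    0.7  -2.35]
[0.05419161 1.29894823 0.00409483]
[(-186, -12, 1), (-178, -12, 0), (-170, -12, 0), (-161, -12, 0), (-152, -12, -1), (-144, -12, 0), (-134, -13, 0), (-126, -12, 10), (-117, -12, 11), (-108, -12, 12), (-98, -13, 11), (-88, -13, 11), (-79, -13, 12), (-68, -13, 12), (-62, -13, 21), (-63, -11, 42), (-85, -8, 97), (-106, -5, 141), (-106, -5, 147), (-107, -4, 154), (-107, -4, 158), (-104, -4, 160), (-101, -4, 160), (-96, -4, 159), (-91, -4, 159), (-93, -4, 164), (-96, -3, 170)]
[(-186, 0, 0), (-178, 0, 0), (-170, 0, 0), (-161, 0, 0), (-152, 0, 0), (-144, 0, 0), (-134, 0, 0), (-127, 0, 12), (-117, 0, 11), (-108, 0, 12), (-99, 0, 11), (-89, 0, 12), (-79, 0, 12), (-68, 1, 12), (-83, 0, 66), (-83, 0, 80), (-83, 0, 94), (-83, 0, 105), (-80, 0, 109), (-75, 0, 111), (-101, 0, 151), (-98, 0, 153), (-12, 0, 67), (-1, 0, 66), (-92, 0, 159), (-91, 0, 162), (-97, 0, 170)]
[(-186, 13, -1), (-178, 13, 0), (-170, 13, 0), (-161, 13, 0), (-152, 14, -1), (-144, 14, 1), (-134, 14, 0), (-127, 13, 12), (-117, 13, 11), (-108, 14, 10), (-99, 14, 12), (-89, 14, 11), (-78, 14, 11), (-68, 14, 12), (-62, 14, 21), (-62, 13, 42), (-85, 9, 97), (-106, 5, 140), (-107, 5, 148), (-107, 5, 153), (-105, 4, 157), (-104, 4, 159), (-100, 4, 160), (-97, 4, 160), (-92, 4, 160), (-92, 4, 163), (-96, 4, 169)]
```

View pics/c5.png

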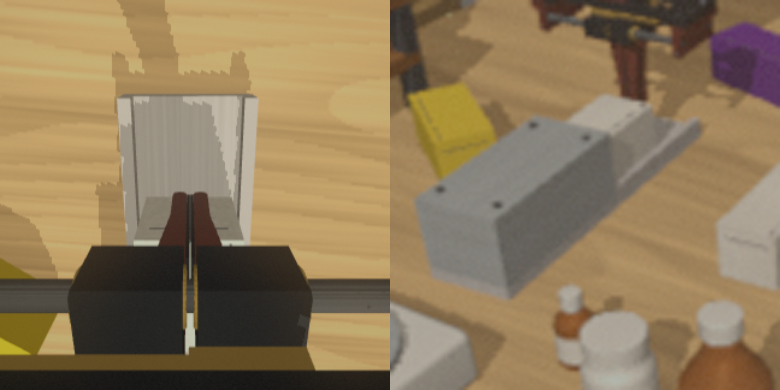

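The carton's rear is at magazine x=-62, so its front is only 28 mm inside the hood and can't be at the stop yet. The force is sliding friction. I'll go on more slowly.

Emit:
play_rows(travel=[[-1, 0, 0], [-1, 0, 0], [-1, 0, 0], [-1, 0, 0], [-1, 0, 0], [-1, 0, 0], [-1, 0, 0], [-1, 0, 0], [-1, 0, 0], [-1, 0, 0], [-1, 0, 0], [-1, 0, 0]], delta_rot=[[0, 0, 0], [0, 0, 0], [0, 0, 0], [0, 0, 0], [0, 0, 0], [0, 0, 0], [0, 0, 0], [0, 0, 0], [0, 0, 0], [0, 0, 0], [0, 0, 0], [0, 0, 0]], jaw=[0, 0, 0, 0, 0, 0, 0, 0, 0, 0, 0, 0])

```text
time_s: 14.15
tool_pos: [0.4433, -0.3477, 0.0335]
tool_rot: [-0.043, 0.999, 0.001, -0.002]
ft_force: [-10.2, 0.2, 8.6]
width: 0.0004
grip_force: 4.9
```

The finger is pressing down on the carton's rear face. I'll raise the tool a little to relieve it.

Emit:
play_rows(travel=[[0, 0, -1], [0, 0, -1], [-1, 0, 0], [-1, 0, 0], [-1, 0, 0]], delta_rot=[[0, 0, 0], [0, 0, 0], [0, 0, 0], [0, 0, 0], [0, 0, 0]], jaw=[0, 0, 0, 0, 0])

```text
time_s: 14.65
tool_pos: [0.4486, -0.3479, 0.0354]
tool_rot: [-0.043, 0.999, 0.0, -0.0]
ft_force: [-3.1, -0.7, -2.6]
width: 0.0004
grip_force: 1.4
```

Emit:
play_rows(travel=[[-1, 0, 0], [-1, 0, 0], [-1, 0, 0], [-1, 0, 0], [-1, 0, 0]], delta_rot=[[0, 0, 0], [0, 0, 0], [0, 0, 0], [0, 0, 0], [0, 0, 0]], jaw=[0, 0, 0, 0, 0])

```text
time_s: 15.15
tool_pos: [0.4536, -0.3476, 0.0356]
tool_rot: [-0.043, 0.999, 0.0, -0.0]
ft_force: [-3.3, -0.3, -1.4]
width: 0.0003
grip_force: 1.5
```

Emit:
play_rows(travel=[[-1, 0, 0], [-1, 0, 0], [-1, 0, 0], [-1, 0, 0], [-1, 0, 0]], delta_rot=[[0, 0, 0], [0, 0, 0], [0, 0, 0], [0, 0, 0], [0, 0, 0]], jaw=[0, 0, 0, 0, 0])

```text
time_s: 15.65
tool_pos: [0.4576, -0.3469, 0.0353]
tool_rot: [-0.043, 0.999, 0.0, -0.001]
ft_force: [-7.6, -1.8, -1.9]
width: 0.0005
grip_force: 4.0
```

Emit:
play_rows(travel=[[-1, 0, 0], [-1, 0, 0], [0, 0, 0]], delta_rot=[[0, 0, 0], [0, 0, 0], [0, 0, 0]], jaw=[0, 0, 0])

```text
time_s: 15.95
tool_pos: [0.4581, -0.3465, 0.0349]
tool_rot: [-0.043, 0.999, 0.001, -0.002]
ft_force: [-9.8, -2.9, -1.5]
width: 0.0005
grip_force: 5.3
```

Emit:
play_rows(travel=[[-1, 0, 0], [-1, 0, 0], [0, 0, 0], [0, 0, 0]], delta_rot=[[0, 0, 0], [0, 0, 0], [0, 0, 0], [0, 0, 0]], jaw=[0, 0, 0, 0])

```text
time_s: 16.35
tool_pos: [0.4585, -0.3461, 0.0346]
tool_rot: [-0.043, 0.999, 0.001, -0.004]
ft_force: [-16.0, -3.6, -0.5]
width: 0.0006
grip_force: 8.1
```

The force climbs to 16 N with no motion, so it has met a rigid stop about 55 mm inside the mouth. I'll back off, rise and verify.

Emit:
play_rows(travel=[[4, 0, 0], [8, 0, 0], [20, 0, 0], [20, 0, -20], [0, 0, -40], [0, 0, -40], [0, 0, 0], [0, 0, 0]], delta_rot=[[0, 0, 0], [0, 0, 0], [0, 0, 0], [0, 0, 0], [0, 0, 0], [0, 0, 0], [0, 0, 0], [0, 0, 0]], jaw=[0, 0, 0, 0, 0, 87.8, 87.8, 87.8])

```text
time_s: 17.15
tool_pos: [0.412, -0.3522, 0.1371]
tool_rot: [-0.043, 0.999, -0.001, 0.002]
ft_force: [0.3, 0.9, -0.8]
width: 0.0209
grip_force: 0.0
```

```bash
python3 -c "
from plan import *
for n in('wrist','top'):
  c=cap(n); P=c['P']; M=R.from_euler('z',4.8,degrees=True).as_matrix()
  Q=(P-np.array([.5359,-.3406,0]))@M*1000+[30,0,0]; Z=P[...,2]
  m=(abs(Q[...,1])<45)&(Z>.06)&(Z<.073)&(Q[...,0]<28)&(Q[...,0]>-110)
  q=Q[m]; print(n,len(q),'mag x',np.percentile(q[:,0],[1,99]),'y',np.percentile(q[:,1],[1,99]),cv2.minAreaRect(q[:,:2].astype(np.float32)))
  # rail/hood lateral check
  h=Q[(Z>.079)&(Z<.088)&(abs(Q[...,1])<60)&(Q[...,0]>35)&(Q[...,0]<198)]; print('hood y',np.percentile(h[:,1],[1,99]))
  s=(Z>.045)&(Z<.064)&(abs(P[...,1]+.12)<.08)&(abs(P[...,0]-.518)<.1)
  print('R',cv2.minAreaRect((P[s][:,:2]*1000).astype(np.float32)))
plan([(518,-121.6,130,184.7,42),(518,-121.6,26,184.7,35)])
"
```

```text
wrist 1793 mag x [-37.87310033  20.6502597 ] y [-21.40065992  18.99076216] ((-8.476675033569336, -1.3057193756103516), (60.17647933959961, 43.17942428588867), 0.1701255738735199)
hood y [-32.77165202  30.55755939]
R ((517.4547119140625, -122.82713317871094), (121.40979766845703, 60.09420394897461), 3.510878801345825)
top 318 mag x [-34.46328728  27.3514906 ] y [-29.51533084  29.24996251] ((-3.853412628173828, -0.17527198791503906), (59.871849060058594, 63.8438835144043), 89.23632049560547)
hood y [-42.09724176  41.81716861]
R ((518.900146484375, -121.18794250488281), (122.08885192871094, 56.17524337768555), 4.158481121063232)
t17.25 pos [ 410.6 -351.   135. ] yaw 184.89 tilt 0.0003 F [ 0.38  0.1  -0.55] w 28.9 q [-0.73  0.39  1.87  0.    0.89 -2.39]
9 T [[-21,37,1],[-21,36,1],[-21,37,1],[-21,36,1],[-21,37,1],[-22,36,0],[0,0,35],[0,0,35],[0,0,34]] 
  D [[0,0,0.0],[0,0,0.0],[0,0,0.0],[0,0,0.0],[0,0,0.0],[0,0,0.0],[0,0,0.0],[0,0,0.0],[0,0,0.0]]
end [ 518.5 -121.9   26.1]
```

The carton is straight in the lane and sticks out about 68 mm, which fits being home. Now the empty one (R).

Emit:
play_rows(travel=[[-21, 37, 1], [-21, 36, 1], [-21, 37, 1], [-21, 36, 1], [-21, 37, 1], [-22, 36, 0], [0, 0, 10], [0, 0, 35], [0, 0, 35], [0, 0, 18], [0, 0, 6], [0, 0, 0]], delta_rot=[[0, 0, 0], [0, 0, 0], [0, 0, 0], [0, 0, 0], [0, 0, 0], [0, 0, 0], [0, 0, 0], [0, 0, 0], [0, 0, 0], [0, 0, 0], [0, 0, 0], [0, 0, 0]], jaw=[87.8, 87.8, 87.8, 87.8, 87.8, 87.8, 87.8, 87.8, 87.8, 87.8, 87.8, 87.8], grip_force=15)

```text
time_s: 18.45
tool_pos: [0.5172, -0.1224, 0.025]
tool_rot: [-0.042, 0.999, 0.0, -0.002]
ft_force: [0.4, 0.0, 0.2]
width: 0.0877
grip_force: 0.0
```

Emit:
play_rows(travel=[[0, 0, 0], [0, 0, 0], [0, 0, 0], [0, 0, 0], [0, 0, 0], [0, 0, 0], [0, 0, -8], [0, 0, -12], [0, 0, 0], [0, 0, 0], [0, 0, 0], [0, 0, 0]], delta_rot=[[0, 0, 0], [0, 0, 0], [0, 0, 0], [0, 0, 0], [0, 0, 0], [0, 0, 0], [0, 0, 0], [0, 0, 0], [0, 0, 0], [0, 0, 0], [0, 0, 0], [0, 0, 0]], jaw=[50, 50, 50, 50, 50, 50, 50, 50, 50, 50, 50, 50])

```text
time_s: 19.65
tool_pos: [0.5183, -0.1222, 0.0463]
tool_rot: [-0.043, 0.999, 0.0, -0.0]
ft_force: [0.4, 1.0, -0.2]
width: 0.0578
grip_force: 15.0
```

```bash
python3 -c "
from plan import *
plan([(518,-100,150,184.7,40),(567,307,150,178.7,45),(567,307,34,178.7,35)])"
```

```text
t19.65 pos [ 518.3 -122.2   46.3] yaw 184.88 tilt 0.0006 F [ 0.36  1.02 -0.25] w 57.8 q [-0.25  0.52  1.92 -0.    0.7  -1.91]
12 T [[0,7,-35],[-1,8,-34],[0,7,-35],[-8,40,0],[-8,40,0],[-8,40,0],[-7,40,0],[-7,41,0],[-6,41,0],[-6,41,0],[-6,41,0],[-5,40,0]] 
  D [[0,0,0.0],[0,0,0.0],[0,0,0.0],[0,0,0.01],[0,0,0.01],[0,0,0.01],[0,0,0.01],[0,0,0.01],[0,0,0.01],[0,0,0.01],[0,0,0.01],[0,0,0.01]]
5 T [[-5,41,0],[0,0,29],[0,0,29],[0,0,29],[0,0,29]] 
  D [[0,0,0.02],[0,0,-0.0],[0,0,-0.0],[0,0,-0.0],[0,0,-0.0]]
end [567.2 307.3  34.3]
```

R reads about 0–1 N, so it is the empty. Carton clearance over the tray needs TCP z≈31 at the floor.

Emit:
play_rows(travel=[[0, 7, -35], [-1, 8, -34], [0, 7, -35], [-8, 40, 0], [-8, 40, 0], [-8, 40, 0], [-7, 40, 0], [-7, 41, 0], [-6, 41, 0], [-6, 41, 0], [-6, 41, 0], [-5, 40, 0]], delta_rot=[[0, 0, 0], [0, 0, 0], [0, 0, 0], [0, 0, 0.01], [0, 0, 0.01], [0, 0, 0.01], [0, 0, 0.01], [0, 0, 0.01], [0, 0, 0.01], [0, 0, 0.01], [0, 0, 0.01], [0, 0, 0.01]], jaw=[50, 50, 50, 50, 50, 50, 50, 50, 50, 50, 50, 50])

```text
time_s: 20.85
tool_pos: [0.562, 0.2679, 0.1501]
tool_rot: [0.002, 1.0, -0.0, -0.0]
ft_force: [-0.2, 0.5, -1.2]
width: 0.0577
grip_force: 15.0
```

Emit:
play_rows(travel=[[-5, 41, 0], [0, 0, 10], [0, 0, 30], [0, 0, 35], [0, 0, 25], [0, 0, 10], [0, 0, 5], [0, 0, 3], [0, 0, 0], [0, 0, 0]], delta_rot=[[0, 0, 0.02], [0, 0, 0], [0, 0, 0], [0, 0, 0], [0, 0, 0], [0, 0, 0], [0, 0, 0], [0, 0, 0], [0, 0, 0], [0, 0, 0]], jaw=[50, 50, 50, 50, 50, 50, 50, 50, 50, 50])

```text
time_s: 21.85
tool_pos: [0.5683, 0.3075, 0.0338]
tool_rot: [0.012, 1.0, 0.0, 0.001]
ft_force: [-0.5, 0.3, -1.0]
width: 0.0578
grip_force: 15.0
```

Emit:
play_rows(travel=[[0, 0, 1], [0, 0, 0], [0, 0, 0], [0, 0, 0], [0, 0, 0], [0, 0, 0], [0, 0, -10], [0, 0, -30], [0, 0, -40], [30, 0, -40], [40, 0, -10], [0, 0, 0]], delta_rot=[[0, 0, 0], [0, 0, 0], [0, 0, 0], [0, 0, 0], [0, 0, 0], [0, 0, 0], [0, 0, 0], [0, 0, 0], [0, 0, 0], [0, 0, 0], [0, 0, 0], [0, 0, 0]], jaw=[50, 50, 50, 87.8, 87.8, 87.8, 87.8, 87.8, 87.8, 87.8, 87.8, 87.8])

```text
time_s: 23.05
tool_pos: [0.4946, 0.3091, 0.1642]
tool_rot: [0.012, 1.0, 0.0, 0.0]
ft_force: [-0.3, 0.1, -0.4]
width: 0.0879
grip_force: 0.0
```

Emit:
play_rows(travel=[[40, 0, 0], [40, 0, 0], [40, 0, 0], [0, 0, 0], [0, 0, 0]], delta_rot=[[0, 0, 0], [0, 0, 0], [0, 0, 0], [0, 0, 0], [0, 0, 0]], jaw=[87.8, 87.8, 87.8, 87.8, 87.8])

```text
time_s: 23.55
tool_pos: [0.3778, 0.3123, 0.162]
tool_rot: [0.012, 1.0, 0.0, 0.0]
ft_force: [0.4, 0.2, 0.5]
width: 0.0876
grip_force: 0.0
```

```bash
python3 -c "
from plan import *
obs();c=cap('top'); s=cap('scene'); save('s6.png',s['image']);P=c['P'];Z=P[...,2]
for n,x,y,lo,hi in(('L',.587,.125,.045,.064),('tray',.567,.307,.05,.07),('mag',.49,-.345,.06,.073)):
  m=(Z>lo)&(Z<hi)&(abs(P[...,0]-x)<.09)&(abs(P[...,1]-y)<.05); q=P[m]
  print(n,len(q),cv2.minAreaRect((q[:,:2]*1000).astype(np.float32)),np.median(q[:,2]))
"
```

```text
t23.55 pos [377.8 312.3 162. ] yaw 178.66 tilt 0.0010 F [0.43 0.19 0.54] w 87.6 q [ 0.67  0.28  1.95 -0.    0.91 -0.88]
L 602 ((585.8860473632812, 123.73471069335938), (121.18433380126953, 57.97837829589844), 8.912679672241211) 0.05578371267541804
tray 635 ((567.5602416992188, 306.6260070800781), (59.8304557800293, 122.06291198730469), 87.80046844482422) 0.06076668942025498
mag 387 ((526.6387329101562, -338.5043640136719), (114.57508850097656, 76.88359069824219), 6.00095796585083) 0.06773778997058821
```

View pics/s6.png

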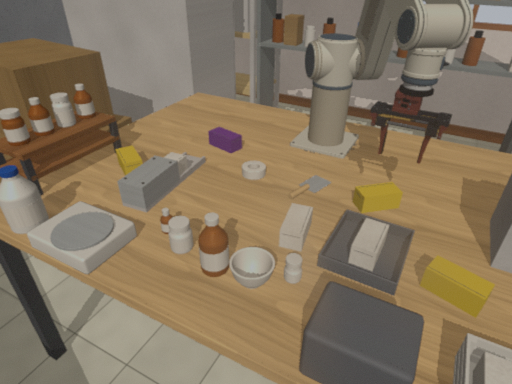

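The scene picture shows the empty flat in the tray at (370,243), the part-used one back in place at (296,226), and the full one in the lane at (178,160). Nothing else has moved.

```bash
python3 -c "
from workcell import ctrl
print(ctrl.hand_in())"
```

```text
the job is handed in; nothing more can be done
None
```

The job is handed in: the full carton is pushed under the hood to a hard stop at about 16 N and sticks out about 68 mm, the empty one lies flat in the tray, and the part-used one is back within about 1 mm of where it was.

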